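# Check the mill's trip bar and reset it

### The arm

A 6-joint arm with a two-finger parallel gripper is mounted at the origin on the work surface. World frame = base frame: x ahead of the robot, y to its left, z up, the work surface at z = 0. Lengths are in m, angles in rad, forces in N, time in s.
With the tool pointing down it reaches from about 0.375 to 0.925 m from the base axis. Payload 5.7 kg.
Tool frame: the origin (TCP) lies midway between the tips of the shut fingers; the grasp point (between the pads) lies 19 mm behind it; z points along the fingers, y is the line along which they close (so a half turn about z gives the same grasp; the last joint's range is limited). The gripper opens to 88 mm and grips with 3 to 60 N. Pads are 20 mm wide; open, the fingers measure 115 mm over their backs; the gripper's body (75 mm by 178 mm) begins 61 mm behind the grasp point.
Start: joints at [-1.435, 0.359, 1.51, -0, 1.272, -0.115], TCP at [0.149, -0.581, 0.223] pointing down, gripper open.
Joint ranges: [-2.97, 2.97], [-1.01, 2.36], [0.21, 2.38], [-0.96, 4.11], [0.2, 2.71], [-2.98, 2.98]. Speed limits (rad/s): [2.39, 2.39, 3.14, 3.14, 3.14, 3.14].

### API

Orientations are given as a unit quaternion [x, y, z, w].
In Python, from bench import move_ptp, servo_line, goto_joints, move_gripper, sleep, inverse_kinematics, capture, PlanningError, close_job, spot_in, silhouettes, current_clock, current_joint_pos, current_qvel, current_joint_torque, current_position, current_orientation, current_force, current_torque, current_finger_gap, current_grip_force gives the robot as it stands. Calls block until the motion is done:
- move_ptp(position, orientation): joint-space move of the TCP to a pose.
- servo_line(position, orientation=None, rate=0.15, contact_N=None): straight line of the TCP; orientation=None keeps the orientation; rate is the mean speed in m/s. With contact_N (N) it stops when the force on the tool has changed by that much, and returns True; else False.
- goto_joints(angles): joint-space move.
- move_gripper(opening): finger opening in m; the grip force is fixed at half the most; returns when the fingers have stopped.
- sleep(seconds).
- inverse_kinematics(position, orientation): joint angles nearest the present ones, or None.
- capture(name): name is "scene" or "top"; returns a dict with "image" (420x560x3 uint8, blue, green, red), "range_z" (420x560 float32, m along the optical axis (not along the pixel's ray), 0 where there is no reading), "intrinsics" (3x3 intrinsics, pixels), "R" (3x3) and "t" (3): a world point X has camera coordinates R X + t. Camera axes: x right, y down, z forward; pixel columns grow to the right and rows downward; lengths in m; the calibration is good to about 2 mm. A picture is of the moment at which its call begins.
A pose or a line that the arm cannot do raises PlanningError and nothing moves.
- close_job(): hands the job in; it is judged then, once.
Trained networks look in the newest picture that a camera, given by its name, has taken for a name from the list of things; names that differ only in an ending like _2 or _b are one class to them, and where a whole thing is asked for, a point or a joint stands for the part that bears it (a point fixed in the world has none). Each returns a list of dicts, best first, with "conf" (0 to 1); they miss things now and then, are a little off and sometimes report something else, mostly with a low value. They report only what shows in the picture. A call takes as long as a camera call.
- spot_in(camera, query): "xy" ([column, row] in pixels, amid what is visible of it).
- silhouettes(camera, query): "region" (420x560 bool, what is visible of it) and "xy" ([column, row] in pixels, amid what is visible of it).
Readings, each from a call of its own:
- current_clock(): time.
- current_joint_pos(): joint angles.
- current_qvel(): joint speeds.
- current_joint_torque(): joint torques, N m.
- current_position(): TCP position.
- current_orientation(): TCP orientation.
- current_force(): force on the tool from outside, world axes, zero at the start.
- current_torque(): the same for the moment, N m.
- current_finger_gap(): finger opening in m.
- current_grip_force(): force on a finger pad.
Only numpy, scipy, OpenCV 4.12 (cv2) and the standard library are available. Lean on these libraries where they do the work, as an engineer would, in place of code of your own. Each camera call takes 0.05 s, during which the arm holds its last target. There are 200 camera calls.

### The job

Check the mill's curved trip bar: with closed fingers, come down on top of it at the end beside the domed beacon, press it lightly, and run the fingertips along it to the other end, keeping it a little pressed all the way but never down on its stop, and landing and lifting off only at the ends. Then let the bar come up, press the reset button beside that end, and move clear. Do not grip or straddle the bar, and leave everything else where it stands.

Things in the scene. Friction and masses are not known exactly. Their poses are not given: they have to be found in the camera images.
- mill: low bench mill, fixed: blue housing 280 mm (its x) by 300 mm (its y), with a flat blue deck 90 mm above the bench. Origin under its centre on the bench; its own -x side faces roughly towards the robot, z up. A flat steel clamp plate (116 mm across, 6 mm thick) lies at the middle of the deck. Position and yaw change from start to start
- bar_centre (a point): centre of the bar's arc, on the deck surface in the middle of the mill
- bar (a joint): how far the trip bar is pressed down, in m: 0 up (at rest), 0.016 on its stop. A 16 mm round steel tube bent to an arc of 100 mm radius (centre line) about bar_centre, 82 degrees either way from the mill's -x direction, round the robot-facing side of the deck. Stays level wherever pressed; 1 N starts it, then 0.3 N per mm. Its top is 48 mm above the deck (138 mm above the bench) at rest
- bar_0 (a point): point on the top of the bar, on its centre line, 66 degrees round towards the mill's +y side from the arc's -x point (end of the run on the mill's +y side); consecutive points are 22 degrees (38 mm) apart along the arc; it goes down with the bar
- bar_1 (a point): point on the top of the bar, on its centre line, 44 degrees round towards the mill's +y side from the arc's -x point; consecutive points are 22 degrees (38 mm) apart along the arc; it goes down with the bar
- bar_2 (a point): point on the top of the bar, on its centre line, 22 degrees round towards the mill's +y side from the arc's -x point; consecutive points are 22 degrees (38 mm) apart along the arc; it goes down with the bar
- bar_3 (a point): point on the top of the bar, on its centre line, 0 degrees at the arc's -x point (middle of the bar); consecutive points are 22 degrees (38 mm) apart along the arc; it goes down with the bar
- bar_4 (a point): point on the top of the bar, on its centre line, 22 degrees round towards the mill's -y side from the arc's -x point; consecutive points are 22 degrees (38 mm) apart along the arc; it goes down with the bar
- bar_5 (a point): point on the top of the bar, on its centre line, 44 degrees round towards the mill's -y side from the arc's -x point; consecutive points are 22 degrees (38 mm) apart along the arc; it goes down with the bar
- bar_6 (a point): point on the top of the bar, on its centre line, 66 degrees round towards the mill's -y side from the arc's -x point (end of the run on the mill's -y side); consecutive points are 22 degrees (38 mm) apart along the arc; it goes down with the bar
- beacon: signal beacon, fixed on the deck beyond one end of the bar (either end, it changes from start to start): plain grey stepped dome 40 mm across and 60 mm high, with no button. Origin at the centre of its underside. Its axis is on the bar's circle, 112 degrees round from the -x point
- reset (a joint): travel of the reset push button in m: 0 up, 0.006 fully down (about 5 N), springs back. The button stands on the deck beyond the other end of the bar, likewise 112 degrees round: a low round grey housing (42 mm across, 12 mm high) with a 26 mm round black button standing 10 mm above it
- reset_top (a point): centre of the top face of the reset button (22 mm above the deck, 112 mm above the bench, at rest); goes down with it
- puck: steel grinding puck, 60 mm across, 46 mm high, standing on the clamp plate inside the curve of the bar; loose, to be left alone; origin at the centre of its underside
- cup: small aluminium cup, 46 mm across, 36 mm high, standing on the deck behind the puck; loose, to be left alone; origin at the centre of its underside
- jar: clear lidded jar, 60 mm across, 85 mm high, on the bench left of the mill; loose, to be left alone; origin at the centre of its underside
- jar2: white bottle, 52 mm across, 110 mm high, on the bench right of the mill; loose, to be left alone; origin at the centre of its underside
- brush: hand brush lying on the bench left of the mill; loose, to be left alone; origin at the centre of its underside (for the brush and wrench: near the middle of its length)
- wrench: steel wrench lying on the bench right of the mill; loose, to be left alone; origin at the centre of its underside (for the brush and wrench: near the middle of its length)

How it is judged:
On the way, in this order (a step that is already met when the one before it is completed fails the run):
1. the fingertips rest on the bar at the beacon end of the bar and keep it pressed down by more than 1.5 mm (value of joint bar above 0.0015 m and contact force between the fingers and mill above 0.3 N and ((horizontal distance between beacon and bar_0 below 0.1 m and horizontal distance between the grasp point and bar_0 below 0.015 m) or (horizontal distance between beacon and bar_6 below 0.1 m and horizontal distance between the grasp point and bar_6 below 0.015 m))), for 0.05 s.
2. the fingertips rest on the bar about a sixth of the way and keep it pressed down by more than 1.5 mm (value of joint bar above 0.0015 m and contact force between the fingers and mill above 0.3 N and ((horizontal distance between beacon and bar_0 below 0.1 m and horizontal distance between the grasp point and bar_1 below 0.015 m) or (horizontal distance between beacon and bar_6 below 0.1 m and horizontal distance between the grasp point and bar_5 below 0.015 m))), for 0.05 s.
3. the fingertips rest on the bar about a third of the way and keep it pressed down by more than 1.5 mm (value of joint bar above 0.0015 m and contact force between the fingers and mill above 0.3 N and ((horizontal distance between beacon and bar_0 below 0.1 m and horizontal distance between the grasp point and bar_2 below 0.015 m) or (horizontal distance between beacon and bar_6 below 0.1 m and horizontal distance between the grasp point and bar_4 below 0.015 m))), for 0.05 s.
4. the fingertips rest on the bar at the middle and keep it pressed down by more than 1.5 mm (value of joint bar above 0.0015 m and contact force between the fingers and mill above 0.3 N and ((horizontal distance between beacon and bar_0 below 0.1 m and horizontal distance between the grasp point and bar_3 below 0.015 m) or (horizontal distance between beacon and bar_6 below 0.1 m and horizontal distance between the grasp point and bar_3 below 0.015 m))), for 0.05 s.
5. the fingertips rest on the bar about two thirds of the way and keep it pressed down by more than 1.5 mm (value of joint bar above 0.0015 m and contact force between the fingers and mill above 0.3 N and ((horizontal distance between beacon and bar_0 below 0.1 m and horizontal distance between the grasp point and bar_4 below 0.015 m) or (horizontal distance between beacon and bar_6 below 0.1 m and horizontal distance between the grasp point and bar_2 below 0.015 m))), for 0.05 s.
6. the fingertips rest on the bar about five sixths of the way and keep it pressed down by more than 1.5 mm (value of joint bar above 0.0015 m and contact force between the fingers and mill above 0.3 N and ((horizontal distance between beacon and bar_0 below 0.1 m and horizontal distance between the grasp point and bar_5 below 0.015 m) or (horizontal distance between beacon and bar_6 below 0.1 m and horizontal distance between the grasp point and bar_1 below 0.015 m))), for 0.05 s.
7. the fingertips rest on the bar at the reset-button end of the bar and keep it pressed down by more than 1.5 mm (value of joint bar above 0.0015 m and contact force between the fingers and mill above 0.3 N and ((horizontal distance between beacon and bar_0 below 0.1 m and horizontal distance between the grasp point and bar_6 below 0.015 m) or (horizontal distance between beacon and bar_6 below 0.1 m and horizontal distance between the grasp point and bar_0 below 0.015 m))), for 0.05 s.
8. the reset button is pressed at least 4 mm down by the fingers, with the bar released (value of joint reset above 0.004 m and value of joint bar below 0.001 m and contact force between the fingers and anything else above 0.5 N), for 0.05 s.
At the end, for the whole second after the job is handed in: the bar and the reset button are back up (within 1 mm), and every loose thing is at rest within 12 mm of where it started (value of joint each of bar, reset below 0.001 m and not (distance of any of puck, cup, jar, jar2, brush, wrench from where it was at the start of the episode above 0.012 m) and linear speed of each of puck, cup, jar, jar2, brush, wrench below 0.02 m/s); the robot touches nothing.
It fails at once if the bar is pressed down on its stop (more than 14.5 mm) or the mill or bar is shoved with more than 20 N (value of joint bar above 0.0145 m or contact force between any of the arm, the fingers and mill above 20 N).
It fails at once if the fingertips are low over the middle part of the bar (within 45 degrees of its middle) with the bar not pressed: landed or lifted off between the ends (horizontal distance between the grasp point and bar_centre between 0.085 and 0.115 m and x of the grasp point in the frame of bar_centre below -0.071 m and z of the grasp point in the frame of bar_3 below 0.029 m and value of joint bar below 0.0004 m).
It fails at once if the fingers straddle or grip the bar (the point between the finger pads goes below the bar's top, at the bar) (horizontal distance between the grasp point and bar_centre between 0.085 and 0.115 m and x of the grasp point in the frame of bar_centre below 0 m and z of the grasp point in the frame of bar_3 below -0.002 m).
It fails at once if a loose thing is moved by more than 12 mm, lifted or carried (distance of any of puck, cup, jar, jar2, brush, wrench from where it was at the start of the episode above 0.012 m).
It also fails if it takes over 54 s, if anything falls off the work surface, if the arm or the gripper's body presses on something with over 40 N, if the wrist force passes 120 N, or if a joint passes its speed limit or range.

## Working session

There is one attempt and no reset: what is moved stays moved. The work goes in short steps, each a Python script; the robot and the scene stay as the last script left them, time stands still between calls to the robot, and variables do not carry over. Pictures are saved under pics/ and viewed, at most 10 in all, crops included, and the job is handed in when it is done.

```bash
mkdir -p pics; ls; python3 - <<'E'
from bench import *
import cv2,numpy as np,pickle
ims=[]
for c in("scene","top"):
    d=capture(c); pickle.dump(d,open(c+".pkl","wb")); ims.append(d["image"]); cv2.imwrite(f"pics/{c}.png",d["image"])
    print(c,d["t"],d["R"].round(3).tolist(),d["intrinsics"].tolist())
    K,R,t=d["intrinsics"],d["R"],d["t"]
    for q in("mill","bar","beacon","reset","reset_top","puck","cup"):
        for r in silhouettes(c,q)[:2]:
            m=r["region"]&(d["range_z"]>0); v,u=np.nonzero(m); z=d["range_z"][m]
            X=(np.linalg.inv(K)@np.stack([u,v,np.ones_like(u)])*z-t[:,None]).T@R
            print(q,round(r["conf"],2),np.round(r["xy"]),m.sum(),np.median(X,0).round(3),X[:,2].max().round(3) if len(X) else 0)
print(current_clock(),current_position(),current_orientation(),current_force())
E
```

```text
pics
scene [ 0.17518838 -0.21605656  1.57162451] [[-0.347, 0.938, 0.02], [0.583, 0.233, -0.778], [-0.734, -0.259, -0.628]] [[442.3616964808342, 0.0, 273.08512790320265], [0.0, 442.3616964808342, 212.90054434312069], [0.0, 0.0, 1.0]]
mill 0.94 [280. 252.] 11240 [0.624 0.058 0.089] 0.15
mill 0.24 [285. 206.] 693 [0.489 0.015 0.135] 0.141
bar 0.69 [280. 204.] 670 [0.491 0.014 0.135] 0.141
beacon 0.7 [246. 237.] 352 [ 0.639 -0.024  0.123] 0.15
beacon 0.58 [290. 228.] 597 [0.57  0.061 0.128] 0.145
reset 0.51 [324. 241.] 85 [0.57  0.147 0.111] 0.114
reset_top 0.54 [283. 199.] 684 [0.488 0.014 0.135] 0.141
reset_top 0.4 [323. 241.] 71 [0.57  0.146 0.111] 0.114
puck 0.87 [291. 227.] 546 [0.571 0.06  0.129] 0.145
puck 0.63 [246. 235.] 353 [ 0.639 -0.024  0.123] 0.15
cup 0.59 [295. 258.] 405 [0.649 0.107 0.112] 0.128
top [-0.0102826   0.51185376  1.59107256] [[0.025, -1.0, -0.005], [-0.989, -0.024, -0.147], [0.146, 0.009, -0.989]] [[479.8385102946344, 0.0, 281.84720701952006], [0.0, 479.8385102946344, 208.7231725768729], [0.0, 0.0, 1.0]]
mill 0.66 [276. 199.] 7132 [0.544 0.038 0.09 ] 0.146
mill 0.53 [265. 194.] 288 [0.551 0.056 0.131] 0.148
bar 0.64 [280. 212.] 456 [0.488 0.006 0.136] 0.146
beacon 0.57 [293. 169.] 150 [ 0.619 -0.031  0.136] 0.159
reset 0.73 [168. 189.] 575 [0.578 0.395 0.017] 0.03
reset 0.42 [239. 191.] 43 [0.562 0.145 0.112] 0.118
reset_top 0.59 [241. 190.] 36 [0.563 0.143 0.113] 0.118
cup 0.57 [251. 165.] 159 [0.655 0.107 0.101] 0.13
cup 0.25 [161. 249.] 319 [0.372 0.392 0.082] 0.095
0.8 [ 0.14888494 -0.58119227  0.2226375 ] [ 9.92149716e-01  1.25055740e-01  5.09863958e-07 -4.48292901e-05] [ 0.52496465 -0.36192427 -1.13838463]
```

```bash
python3 - <<'E'
import cv2,numpy as np,pickle
from scipy.optimize import least_squares
a=pickle.load(open("scene.pkl","rb"));b=pickle.load(open("top.pkl","rb"))
A=cv2.resize(a["image"][140:350,180:440],(780,630))[:600];B=cv2.resize(b["image"][110:300,190:390],(600,570))
h=np.hstack([cv2.resize(A,(400,308)),cv2.resize(B,(400,380))[:308]])
cv2.imwrite("pics/both.png",np.vstack([h,np.hstack([cv2.resize(a["image"],(400,290)),cv2.resize(b["image"],(400,290))])]))
for d,n in((a,"scene"),(b,"top")):
    K,R,t=d["intrinsics"],d["R"],d["t"]; v,u=np.mgrid[:420,:560]; z=d["range_z"].ravel()
    X=(np.linalg.inv(K)@np.stack([u.ravel(),v.ravel(),np.ones(z.size)])*z-t[:,None]).T@R
    ok=(z>0)
    dk=X[ok&(np.hypot(X[:,0]-.59,X[:,1]-.06)<.13)&(abs(X[:,2]-.09)<.006)]
    r=np.hypot(X[:,0]-.58,X[:,1]-.055)
    def top(c,f=.010,zmin=.122,zmax=.146):
        r=np.hypot(X[:,0]-c[0],X[:,1]-c[1]); return X[ok&(abs(r-.1)<f)&(X[:,2]>zmin)&(X[:,2]<zmax)]
    c=np.array([.586,.05])
    for f in(.04,.02,.015,.012,.012):
        P=top(c,f); 
        # exclude beacon
        P=P[np.hypot(P[:,0]-.635,P[:,1]+.03)>.03]
        # centre line: tube distance 8mm to circle at height zc
        g=lambda p:np.hypot(np.hypot(P[:,0]-p[0],P[:,1]-p[1])-.1,P[:,2]-p[2])-.008
        s=least_squares(g,[*c,.130],loss="soft_l1",f_scale=.002); c=s.x[:2]
    th=np.degrees(np.arctan2(-(P[:,1]-c[1]),-(P[:,0]-c[0])))
    print(n,"centre",s.x.round(4),len(P),"rms",np.sqrt((s.fun**2).mean()).round(4),"angles",np.percentile(th,[0,1,50,99,100]).round(1),"deck z",np.median(dk[:,2]).round(4))
    # mill deck rectangle
    D=X[ok&(abs(X[:,2]-.09)<.005)&(abs(X[:,0]-.6)<.25)&(abs(X[:,1]-.06)<.2)].astype(np.float32)
    print("deck rect",cv2.minAreaRect(D[:,:2]))
    H=np.hypot(X[:,0]-.635,X[:,1]+.03); Q=X[ok&(H<.035)&(X[:,2]>.143)];print("beacon",Q.mean(0) if len(Q) else 0,len(Q))
    Q=X[ok&(np.hypot(X[:,0]-.566,X[:,1]-.145)<.025)&(abs(X[:,2]-.112)<.004)];print("reset",(Q.min(0)+Q.max(0))/2,Q.mean(0),len(Q))
E
```

```text
scene centre [0.5609 0.0456 0.1297] 691 rms 0.0017 angles [-156.8 -153.7   13.3  105.4  106.5] deck z 0.0899Traceback (most recent call last):
  File "<stdin>", line 27, in <module>
cv2.error: OpenCV(4.12.0) /io/opencv/modules/imgproc/src/convhull.cpp:143: error: (-215:Assertion failed) total >= 0 && (depth == CV_32F || depth == CV_32S) in function 'convexHull'
```

View pics/both.png

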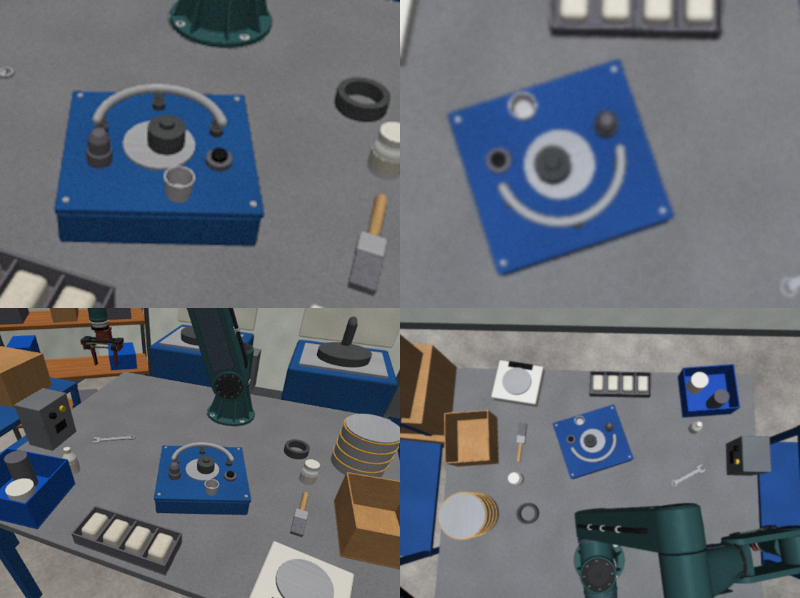

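The top view shows the bar clear, with the beacon at its right (-y) end (about 606,123 in the collage) and the black reset button at its left end (about 498,158). In the scene view they are consistent with that (97,150 and 218,155). I'm now refining the pose from both cameras.

```bash
python3 - <<'E'
import cv2,numpy as np,pickle
from scipy.optimize import least_squares
for n in("scene","top"):
    d=pickle.load(open(n+".pkl","rb"))
    K,R,t=d["intrinsics"],d["R"],d["t"]; v,u=np.mgrid[:420,:560]; z=d["range_z"].ravel()
    X=(np.linalg.inv(K)@np.stack([u.ravel(),v.ravel(),np.ones(z.size)])*z-t[:,None]).T@R
    X=X[z>0]; c=np.array([.560,.045]); yaw=np.radians(18.9)
    for f in(.02,.013,.013):
        e=X[:,:2]-c; th=np.degrees((np.arctan2(e[:,1],e[:,0])-yaw-np.pi+np.pi)%(2*np.pi)-np.pi)
        P=X[(abs(np.linalg.norm(e,axis=1)-.1)<f)&(abs(X[:,2]-.133)<.014)&(abs(th)<88)]
        e=X[:,:2]-c; th=np.degrees((np.arctan2(-e[:,1],-e[:,0])-yaw+np.pi)%(2*np.pi)-np.pi)
        P=X[(abs(np.linalg.norm(e,axis=1)-.1)<f)&(abs(X[:,2]-.133)<.014)&(abs(th)<88)]; tp=th[(abs(np.linalg.norm(e,axis=1)-.1)<f)&(abs(X[:,2]-.133)<.014)&(abs(th)<88)]
        g=lambda p:np.hypot(np.hypot(P[:,0]-p[0],P[:,1]-p[1])-.1,P[:,2]-p[2])-.008
        s=least_squares(g,[*c,.130],loss="soft_l1",f_scale=.002); c=s.x[:2]
    print(n,"centre",s.x.round(4),len(P),"rms",np.sqrt((s.fun**2).mean()).round(4),"ang",np.percentile(tp,[0,1,50,99,100]).round(1),"top pct",np.percentile(P[:,2],[80,95]).round(4))
    M=(abs(X[:,2]-.09)<.004)&(np.hypot(X[:,0]-.58,X[:,1]-.05)<.22); D=X[M].astype(np.float32)[:,:2]; 
    print("deck",len(D),cv2.minAreaRect(np.ascontiguousarray(D)),np.median(X[M][:,2]).round(4))
    Q=X[(np.hypot(X[:,0]-.625,X[:,1]+.03)<.03)&(X[:,2]>.12)&(X[:,2]<.155)];B=(Q.min(0)+Q.max(0))/2;print("beacon",B.round(4),Q.mean(0).round(4),Q[:,2].max().round(4),len(Q))
    Q=X[(np.hypot(X[:,0]-.566,X[:,1]-.145)<.022)&(abs(X[:,2]-.112)<.004)];S=(Q.min(0)+Q.max(0))/2;print("reset",S.round(4),Q.mean(0).round(4),len(Q))
    w=S-B;print("yaw",np.degrees(np.arctan2(-w[0],w[1])),"sep",np.hypot(*w[:2]))
E
```

```text
scene centre [0.5612 0.0458 0.1295] 663 rms 0.0017 ang [-86.4 -85.1   0.2  86.5  87.4] top pct [0.1373 0.1387]
deck 6925 ((0.5619180202484131, 0.046061351895332336), (0.28871583938598633, 0.30364957451820374), 19.659042358398438) 0.0897
beacon [ 0.6315 -0.0275  0.1354] [ 0.635  -0.0256  0.1376] 0.1503 189
reset [0.566  0.1461 0.1113] [0.5667 0.1466 0.1112] 68
yaw 20.683210797314523 sep 0.18551358328417714
top centre [0.5602 0.0451 0.1306] 463 rms 0.0024 ang [-85.3 -81.8   0.3  84.1  86.9] top pct [0.139  0.1421]
deck 4567 ((0.5595374703407288, 0.04546850919723511), (0.284258097410202, 0.30382105708122253), 19.69255256652832) 0.09
beacon [ 0.6248 -0.0301  0.1375] [ 0.6229 -0.0296  0.1417] 0.1545 90
reset [0.5626 0.1479 0.1119] [0.5631 0.1453 0.1118] 39
yaw 19.260302150065964 sep 0.18858742836786224
```

```bash
cat > geo.py <<'E'
import numpy as np
C=np.array([.5607,.0455]); YAW=np.radians(19.7)
def arc(deg,z):  # deg>0 towards mill +y (reset), <0 towards the beacon
    a=np.radians(deg); p=.1*np.array([-np.cos(a),np.sin(a)])
    R=np.array([[np.cos(YAW),-np.sin(YAW)],[np.sin(YAW),np.cos(YAW)]])
    return [*(C+R@p),z]
E
python3 - <<'E'
from bench import *
from geo import *
q=current_orientation()
for a in(-67,0,67,112): print(a,np.round(arc(a,.13),4),inverse_kinematics(arc(a,.13),q))
move_gripper(0)
p=current_position(); servo_line([p[0],p[1],.30],rate=.2)
move_ptp(arc(-67,.25),q); servo_line(arc(-67,.16),rate=.1); sleep(.3)
print(current_clock(),current_position(),current_force(),current_finger_gap())
print(servo_line(arc(-67,.131),rate=.02,contact_N=1.0))
sleep(.2); print(current_clock(),current_position(),current_force(),q,current_orientation())
E
```

```text
-67 [ 0.5549 -0.0543  0.13  ] [-2.21539185e-01  3.99974432e-01  1.70719470e+00  9.84939574e-05
  1.03445305e+00  1.09843879e+00]
0 [0.4666 0.0118 0.13  ] [-1.22979238e-01  2.85145016e-01  1.89985395e+00  1.06648716e-04
  9.56614746e-01  1.19698760e+00]
67 [0.4929 0.119  0.13  ] [1.00510654e-01 3.36399232e-01 1.81615565e+00 1.07308667e-04
 9.89038984e-01 1.42047999e+00]
112 [0.5647 0.1454 0.13  ] [1.33544644e-01 4.32043784e-01 1.65032200e+00 1.02809288e-04
 1.05922512e+00 1.45352262e+00]
6.4 [ 0.55521963 -0.05436179  0.16043813] [0.65782972 0.50129669 0.32668352] 0.0007322699753869863
True
7.6583 [ 0.55471067 -0.05428621  0.13663914] [0.6227365  0.4102067  1.70054805] [ 9.92149716e-01  1.25055740e-01  5.09863958e-07 -4.48292901e-05] [ 9.92147984e-01  1.25068743e-01 -3.89158301e-04 -1.89257329e-04]
```

Contact came at z≈0.137 with 1.4 N, which fits a bar top at 0.138. I'm pressing to about 6.5 mm and making the sweep.

```bash
python3 - <<'E'
from bench import *
from geo import *
Z=.1315
servo_line(arc(-67,Z),rate=.02); sleep(.3); print(current_clock(),current_position().round(4),current_force().round(2))
for a in np.arange(-61.5,67.1,5.5):
    servo_line(arc(a,Z),rate=.04); p=current_position(); f=current_force()
    e=np.linalg.norm(p[:2]-C); print(round(a,1),round(current_clock(),2),e.round(4),p[2].round(4),f.round(2))
    if f[2]<1.3 or f[2]>5: print("STOP"); break
E
```

```text
8.3583 [ 0.5548 -0.0543  0.1315] [-0.02  0.75  2.71]
-61.5 8.75 0.1 0.1316 [-0.11  0.34  3.48]
-56.0 9.14 0.1 0.1314 [-0.79 -0.38  4.28]
-50.5 9.53 0.1001 0.1314 [-0.36 -0.1   3.02]
-45.0 9.93 0.1001 0.1314 [-0.04  1.29  3.11]
-39.5 10.32 0.1001 0.1314 [-0.49  1.12  3.08]
-34.0 10.71 0.1001 0.1314 [0.72 0.21 2.48]
-28.5 11.1 0.1001 0.1314 [0.66 1.02 2.9 ]
-23.0 11.49 0.1001 0.1314 [0.9  0.71 3.17]
-17.5 11.88 0.1002 0.1314 [0.29 0.44 2.71]
-12.0 12.28 0.1001 0.1314 [1.2  0.06 3.1 ]
-6.5 12.67 0.1002 0.1314 [0.76 1.34 3.33]
-1.0 13.06 0.1002 0.1314 [0.33 0.65 3.02]
4.5 13.45 0.1002 0.1315 [0.37 1.8  3.6 ]
10.0 13.84 0.1002 0.1315 [ 0.5  -0.57  2.71]
15.5 14.23 0.1001 0.1315 [0.17 1.47 3.97]
21.0 14.62 0.1001 0.1315 [0.04 0.45 2.71]
26.5 15.02 0.1001 0.1315 [-0.07  0.5   3.41]
32.0 15.41 0.1001 0.1315 [0.31 0.63 3.37]
37.5 15.8 0.1 0.1315 [-0.8  -0.01  2.63]
43.0 16.19 0.1 0.1315 [-0.16 -0.03  3.06]
48.5 16.58 0.1 0.1315 [0.61 0.76 3.37]
54.0 16.98 0.0999 0.1315 [0.15 0.44 3.44]
59.5 17.37 0.0999 0.1316 [0.97 2.16 3.7 ]
65.0 17.76 0.0999 0.1316 [0.61 0.93 3.37]
```

```bash
python3 - <<'E'
from bench import *
from geo import *
servo_line(arc(67,.1315),rate=.04); sleep(.3); print(current_position().round(4),current_force().round(2))
servo_line(arc(67,.185),rate=.08); servo_line(arc(112,.185),rate=.1); servo_line(arc(112,.12),rate=.06); sleep(.2)
f0=current_force()
d=capture("scene"); import cv2; cv2.imwrite("pics/r.png",cv2.resize(d["image"][140:350,180:440],(780,600)))
for z in(.1105,.109,.1078,.1068):
    servo_line(arc(112,z),rate=.02); sleep(.15)
    f=np.mean([current_force() for _ in range(1)],0)-f0; print(current_clock(),z,current_position().round(4),f.round(2))
    if f[2]>9: break
E
```

```text
[0.493  0.1191 0.1316] [-0.83  1.06  3.34]
22.3 0.1105 [0.5648 0.1454 0.1106] [1.18 0.21 1.25]
22.7 0.109 [0.5648 0.1454 0.1091] [ 0.93 -0.77  2.57]
23.1 0.1078 [0.5648 0.1454 0.1079] [-0.01 -0.93  2.82]
23.5 0.1068 [0.5648 0.1454 0.1069] [0.45 0.3  4.25]
```

View pics/r.png

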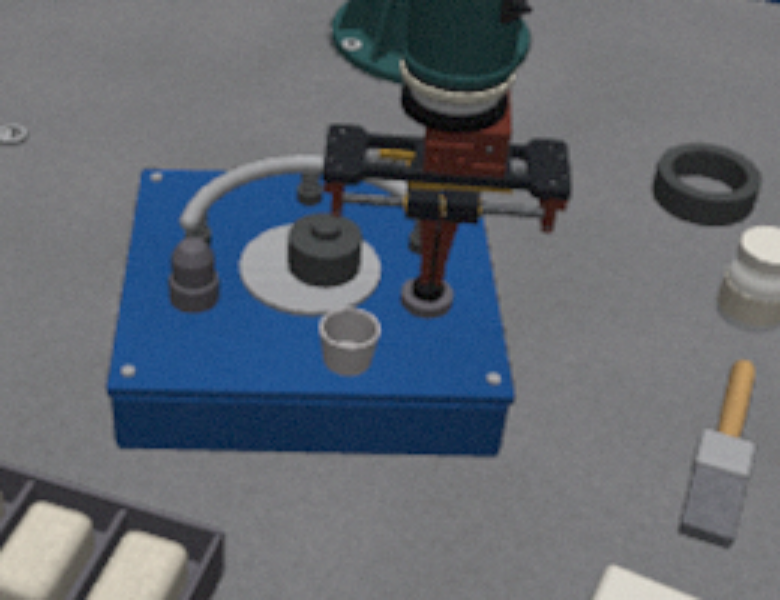

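The picture shows the closed fingers standing right over the reset button (430,295), with the bar up and the puck and cup undisturbed. The force fits about 5 mm of travel. I'm going slightly deeper to be sure, then moving clear.

```bash
python3 - <<'E'
from bench import *
from geo import *
import cv2
print(servo_line(arc(112,.1058),rate=.01,contact_N=5)); sleep(.15); print(current_position().round(4),current_force().round(2))
servo_line(arc(112,.30),rate=.12); p=arc(112,.32); servo_line([.45,-.25,.32],rate=.2); sleep(.8)
d=capture("scene"); cv2.imwrite("pics/end.png",cv2.resize(d["image"],(784,588))); print(current_clock(),current_force().round(2))
for q,z in(("bar",.13),("reset",.108)):
    for r in silhouettes("scene",q)[:1]:
        m=r["region"]&(d["range_z"]>0); v,u=np.nonzero(m)
        X=(np.linalg.inv(d["intrinsics"])@np.stack([u,v,np.ones_like(u)])*d["range_z"][m]-d["t"][:,None]).T@d["R"]
        print(q,r["conf"],np.median(X,0).round(4))
E
```

```text
False
[0.5648 0.1454 0.1063] [-1.4  -1.13  8.35]
28.725 [0.15 0.39 0.07]
bar 0.98 [0.4932 0.0157 0.1345]
```

View pics/end.png

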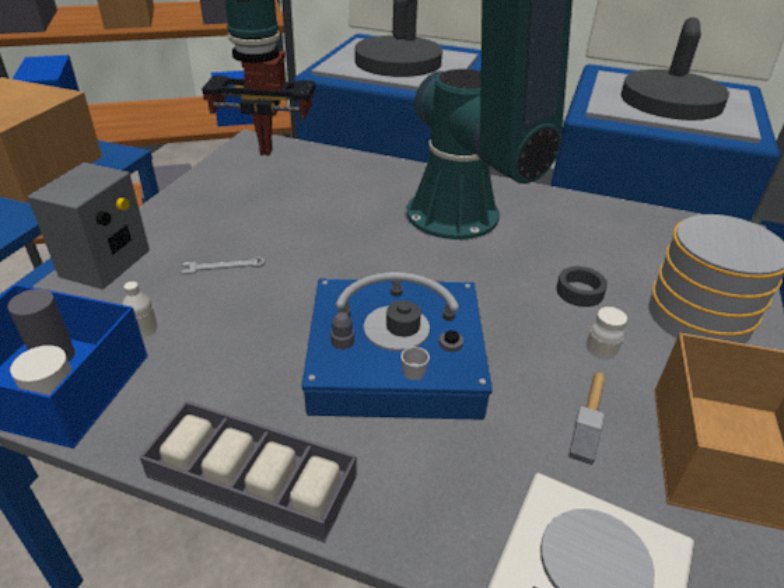

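The arm is clear at top left (265,150). The bar (400,280) and button (452,340) are up, and the loose things stand where they started.

```bash
python3 -c "
from bench import *
print(close_job())"
```

```text
the job is handed in; nothing more can be done
None
```

The job is handed in (no verdict shown): the closed fingers swept the bar from the beacon end to the reset end about 6.5 mm pressed, then lifted off, pressed the reset button to its stop and moved clear, with nothing else visibly moved.

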